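Seal the dowel canister and draw off its outer cap

ROBOT

A 7-joint arm with a two-finger parallel gripper is mounted at the origin on a cart in front of the work surface, level with it; the furniture and walls round the work are solid. World frame = base frame: x ahead of the robot, y to its left, z up, the work surface at z = 0. Lengths are in m, angles in rad, forces in N, time in s.
With the tool pointing down it reaches from about 0.35 to 0.9 m from the base axis. Payload 8.1 kg.
Tool frame: the origin (TCP) lies at the very end of the fingers, on their centre line; the grasp point (between the pads) lies manip.grip_depth behind it (manip.grip_depth is the distance from the TCP to the grasp point, in m); z points along the fingers, y is the line along which they close (so a half turn about z gives the same grasp; the last joint's range is limited). The gripper opens to 92 mm and grips with 3 to 60 N. Pads are 19 mm wide; open, the fingers measure 130 mm over their backs; the gripper's body (75 mm by 190 mm) begins 47 mm behind the grasp point.
Start: joints at [1.121, 0.434, 0.025, 1.573, -0.012, 1.134, -0.075], TCP at [0.212, -0.588, 0.227] pointing down, gripper open.
Joint ranges: [-2.62, 2.62], [-0.44, 2.09], [-1.27, 1.32], [0.08, 2.57], [-1.32, 4.46], [0.12, 2], [-2.74, 2.74]. Speed limits (rad/s): [2.22, 2.22, 3.01, 3.01, 3.14, 3.14, 3.14].

INTERFACE

Orientations are given as a rotation vector (axis times angle).
In Python, from workcell import manip gives the robot as it stands.
- The arm moves only by the shell command python3 -m inch 'ROWS'. ROWS is JSON, a list of rows, each a list of 3 entries, a list of its own where there are three numbers: the shift along the tool's x, y, z in m, then the turn about the tool's z in rad, then the opening, from 0 (shut) to 1 (fully open). In form: [[[x, y, z], roll, grip], ...]. A call has 1 to 10 rows; each row shifts and turns the commanded pose from where the row before left it, along the tool's axes as they then stand; what a row does not reach is not made up. A row lasts 1/10 s, in which the tool goes at most 50 mm and 8.59 degrees, less where a joint would pass 70% of its speed; a pose out of reach is approached as far as the arm can. A call with a gripper value outside its range is refused whole. The fingers move at their own pace and stop on an object; the grip force is fixed at half the most. Time passes only in rows, so rows that do not move let the fingers close. It gives the time, the measured TCP pose, the force, the opening and the grip force at its end, in the units of the state.
- manip.get_state(): the state, without advancing time (a new reading comes with each control period).
- manip.capture(name): name is "scene" or "top" or "wrist"; returns (picture, depth): 400x640x3 uint8, blue, green, red; 400x640 float32, m along the optical axis (not along the pixel's ray), 0 where there is no reading.
- manip.get_calibration(name): a dict with "intrinsics" (3x3 intrinsics, pixels), "dist" ([k1, k2, p1, p2, k3] as OpenCV has them; the pictures are not rectified), "extrinsics" (4x4, takes a point from camera to world coordinates); the wrist camera has in their place "mount" (4x4, takes a point from camera to tool coordinates, whose origin is the TCP and whose axes are the flange's). Camera axes: x right, y down, z forward; pixel columns grow to the right and rows downward; lengths in m; the calibration is good to about 2 mm. A picture is of the moment at which its call begins: read the wrist's pose just before it. get_calibration takes no time and is no camera call.
- manip.sign_off(): hands the job in; it is judged then, once.
The state is a dict: "t": time; "joint_positions": joint angles; "joint_velocities": joint speeds; "tau": joint torques, N m; "tool_pos": TCP position; "eef_rot": TCP orientation; "force": force on the tool from outside, world axes, zero at the start; "ft_torque": the same for the moment, N m; "grip_width": opening from 0.0 (shut) to 1.0 (fully open); "grasp_force": force on a finger pad.
Only numpy, scipy, OpenCV 4.12 (cv2) and the standard library are available. Lean on these libraries where they do the work, as an engineer would, in place of code of your own. Each camera call takes 0.05 s, during which the arm holds its last target. There are 200 camera calls.

TASK

The dowel canister stands open on the bench: pick up its lid set by the grip bar of the outer cap (the inner lid is clipped up inside the cap), lower it squarely onto the open canister and press down firmly until the inner lid has snapped fully home in the mouth. Then lift the outer cap alone off again, leaving the inner lid seated and undisturbed so that the seal can be inspected, and finish still holding the cap in the gripper, upright, about 10 cm above where it sat on the canister. Nothing else on the bench may be shifted, and the canister stays upright where it is.

Things in the scene. Friction and masses are not known exactly. Their poses are not given: they have to be found in the camera images.
- canister: the open canister: plain steel cylinder with a black moulded neck and an open mouth in which wooden dowels show; 88 mm outside diameter, 80 mm tall, 1.5 kg, loose on the bench. Origin at the centre of its underside, z up. With the inner lid home and the cap still down on it, the cap's origin is 59 mm and the inner lid's origin 62 mm above this origin
- canister_mouth (a point): centre of the canister's mouth (76 mm inside diameter), level with the rim, 80 mm above the canister's origin. Four sprung steel balls just below the rim stand 3.5 mm into the mouth and catch the inner lid: pressing it past them takes a push of about 9 N over the last 10 mm, then it snaps down until its flange lies on the rim; pulling it out again takes about 10 N
- outer_cap: outer cap of the lid set, plain steel, standing mouth down on its skirt, 0.19 kg: skirt 97 mm across, flared at the foot to 105 mm (100 mm inside, narrowing to 92 mm inside within 12 mm, so it slips over the canister), flat top 41 mm above the foot. Origin at the centre of the skirt's foot, z up. Four light sprung balls inside hold the inner lid by its stud and let go at a pull of about 4 N
- cap_grip (a point): middle of the black grip bar on top of the cap: bar 64 mm long (along the cap's x), 20 mm wide (along its y; pinch it here), from 41 to 69 mm above the cap's origin; this point is 55.5 mm above that origin
- inner_lid: inner lid, grey plastic, hidden inside the cap at the start, 0.07 kg: tapered plug (62 mm diameter at its foot, 73 mm at its widest), flange of 84 mm diameter and 3 mm thickness, its underside 18 mm above the foot, and a stud on top, 34 mm overall. Origin at the centre of the plug's foot, z up; clipped in the cap it lies about 2.6 mm above the cap's origin, on the same axis
- closed_canister: a second canister of the same make that is already closed, with an identical cap and grip bar on it (128 mm tall in all); leave it alone. Origin at the centre of its underside
- tape_measure: yellow tape measure, 36x72x66 mm, origin at the centre of its underside; leave alone
- spanner: small combination spanner, 29x164x7 mm, origin at the centre of its underside; leave alone

How it is judged:
By the outcome, as a careful person would: the job done as asked, in the order asked, and still so for the second after the job is handed in, while the arm keeps its last pose, push and grip.
It also fails if it takes over 45 s, if anything falls off the work surface, if the arm or the gripper's body presses on something with over 40 N, if the wrist force passes 120 N, or if a joint passes its speed limit or range.

## Working session

There is one attempt and no reset: what is moved stays moved. The work goes in short steps, Python scripts to look and compute and a shell command to move; the robot and the scene stay as the last step left them, time stands still between calls to the robot, and variables do not carry over. Pictures are saved under pics/ and viewed, at most 10 in all, crops included, and the job is handed in when it is done.

```bash
mkdir -p pics
cat > h.py <<'E'
import numpy as np, cv2
from scipy.spatial.transform import Rotation as R
from workcell import manip
def snap(n,f):
    s=manip.get_state(); p,d=manip.capture(n); cv2.imwrite(f'pics/{f}.png',p); np.savez(f'pics/{f}.npz',d=d,p=p,pos=s['tool_pos'],rot=s['eef_rot']); return p,d
def ext(n,f):
    c=manip.get_calibration(n)
    if n!='wrist': return c,np.array(c['extrinsics'])
    z=np.load(f'pics/{f}.npz'); T=np.eye(4); T[:3,:3]=R.from_rotvec(z['rot']).as_matrix(); T[:3,3]=z['pos']
    return c,T@np.array(c['mount'])
def ray(n,f,u,v):
    c,T=ext(n,f); q=cv2.undistortPoints(np.array([[[u,v]]],float),np.array(c['intrinsics']),np.array(c['dist'])).ravel()
    return T[:3,3],T[:3,:3]@np.array([q[0],q[1],1])
def pt(n,f,u,v):
    d=np.load(f'pics/{f}.npz')['d'][int(v)-1:int(v)+2,int(u)-1:int(u)+2]; d=np.median(d[d>0]) if (d>0).any() else 0
    o,r=ray(n,f,u,v); return o+d*r
def onz(n,f,u,v,z):
    o,r=ray(n,f,u,v); return o+r*(z-o[2])/r[2]
def tri(a,b):
    (o,r),(p,q)=ray(*a),ray(*b); A=np.stack([r,-q],1); s=np.linalg.lstsq(A,p-o,rcond=None)[0]
    x,y=o+s[0]*r,p+s[1]*q; return (x+y)/2,np.linalg.norm(x-y)
def cloud(n,f):
    c,T=ext(n,f); d=np.load(f'pics/{f}.npz')['d']; h,w=d.shape
    g=np.stack(np.meshgrid(np.arange(w),np.arange(h)),-1).reshape(-1,1,2).astype(float)
    q=cv2.undistortPoints(g,np.array(c['intrinsics']),np.array(c['dist'])).reshape(h,w,2)
    P=np.dstack([q,np.ones((h,w))])*d[...,None]; return P@T[:3,:3].T+T[:3,3],d>0
E
python3 -c "
from h import *
snap('scene','s1');snap('top','t1');print(manip.get_state());print(manip.grip_depth)
for n in('scene','top'):print(manip.get_calibration(n)['extrinsics'])"
```

```text
{'t': 0.1, 'joint_positions': array([ 1.12138739,  0.43516417,  0.02496889,  1.57400624, -0.01160113,
        1.13399643, -0.07506095]), 'joint_velocities': array([-2.13148739e-04, -4.61179438e-04,  5.15244634e-04, -2.60133366e-03,
        1.21655321e-03,  3.20116515e-04, -8.56056888e-06]), 'tau': array([ 2.84948037e-03, -6.69129181e+01,  9.88016725e-01, -3.15146005e+01,
       -6.04865653e-02,  3.74612049e-02,  9.92486298e-05]), 'tool_pos': array([ 0.21223318, -0.58737344,  0.22601659]), 'eef_rot': array([-3.09312606e+00, -5.41760950e-01,  5.82401596e-04]), 'force': array([-0.42807097,  0.17835818,  0.46727251]), 'ft_torque': array([ 0.00328392, -0.01369288, -0.02954986]), 'grasp_force': 0.0, 'grip_width': 1.0013931116947237}
0.0188
[[-0.86519468 -0.39519739  0.30863763  0.24756212]
 [-0.5013244   0.66874385 -0.54904964  0.65447103]
 [ 0.01058347 -0.6297624  -0.77671572  0.73136938]
 [ 0.          0.          0.          1.        ]]
[[ 0.00427116 -0.98162464  0.19077427  0.36473606]
 [-0.99998378 -0.00491135 -0.00288303  0.18960354]
 [ 0.00376702 -0.19075886 -0.9816297   0.99275982]
 [ 0.          0.          0.          1.        ]]
```

View pics/s1.png

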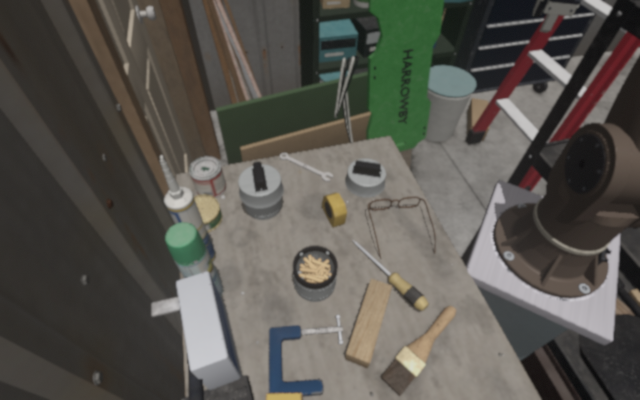

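View pics/t1.png

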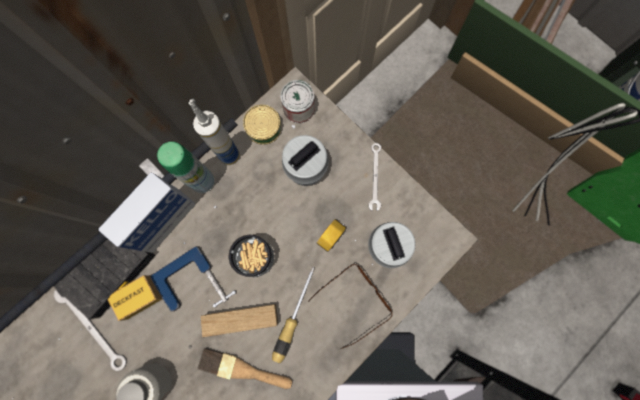

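The scene picture shows the open canister at (315,270), the loose cap at (367,175) and the closed canister at (261,188). In the top picture they are at (251,255), (392,243) and (305,159). Next I measure them by triangulation and by depth.

```bash
python3 -c "
from h import *
np.set_printoptions(precision=4,suppress=True)
print('bar',tri(('scene','s1',367,169),('top','t1',393,243)))
print('mouth',tri(('scene','s1',315,265),('top','t1',251,255)))
for n,f in(('top','t1'),('scene','s1')):
  P,m=cloud(n,f)
  for nm,c,lo,hi in(('bar',(393,243) if n=='top' else (367,169),.060,.078),('captop',(393,243) if n=='top' else (367,169),.034,.048),('rim',(251,255) if n=='top' else (315,265),.073,.088),('closedtop',(305,155)if n=='top' else (261,180),.115,.14),('tape',(331,235) if n=='top' else(335,209),.03,.08)):
    v,u=np.mgrid[:400,:640]; s=m&(np.hypot(u-c[0],v-c[1])<32)&(P[...,2]>lo)&(P[...,2]<hi); q=P[s]
    if len(q)<5: print(n,nm,len(q));continue
    r=cv2.minAreaRect((q[:,:2]*1000).astype(np.float32)); ce,rad=cv2.minEnclosingCircle((q[:,:2]*1000).astype(np.float32))
    print(n,nm,len(q),'med',np.median(q,0),'rect',np.round(r[0],1),np.round(r[1],1),round(r[2],1),'circ',np.round(ce,1),round(rad,1))
im=np.load('pics/t1.npz')['p']
a=cv2.resize(im[210:280,345:445],None,fx=4,fy=4,interpolation=2);b=cv2.resize(im[220:290,201:301],None,fx=4,fy=4,interpolation=2)
cv2.imwrite('pics/c1.png',np.hstack([a,b]))
"
```

```text
bar (array([0.4513, 0.0369, 0.0538]), np.float64(0.0003643587624493005))
mouth (array([0.4231, 0.3426, 0.0721]), np.float64(0.001001472218841914))
top bar 280 med [0.4517 0.0351 0.0692] rect [451.8  34.4] [63.6 20.5] 19.4 circ [451.6  34.8] 32.0
top captop 1189 med [0.4503 0.0401 0.0414] rect [451.8  34.4] [95.2 94.1] 0.2 circ [452.2  34.3] 48.5
top rim 418 med [0.422  0.3465 0.0798] rect [421.5 344.6] [86.2 86.8] 1.8 circ [422.3 345.5] 44.5
top closedtop 300 med [0.6317 0.2313 0.1271] rect [633.9 231.5] [21.  63.9] 42.8 circ [633.2 230.8] 32.0
top tape 471 med [0.4668 0.1723 0.0641] rect [469.8 170.7] [34.6 68.7] 53.4 circ [470.9 172.6] 36.4
scene bar 203 med [0.4524 0.038  0.0695] rect [452.9  35.4] [63.4 20.3] 18.8 circ [453.6  33.3] 32.2
scene captop 624 med [0.4466 0.052  0.0422] rect [438.   40.7] [ 96.2 129.3] 68.1 circ [437.6  48.8] 69.5
scene rim 521 med [0.4203 0.3486 0.0797] rect [423.  345.4] [88.3 88. ] 13.2 circ [423.7 345. ] 45.5
scene closedtop 217 med [0.6297 0.2367 0.1279] rect [634.8 231.6] [19.9 66.1] 42.4 circ [635.1 231.9] 33.4
scene tape 497 med [0.4636 0.1813 0.0584] rect [461.  140.8] [116.2  73.2] 70.7 circ [465.5 140.5] 65.3
```

View pics/c1.png

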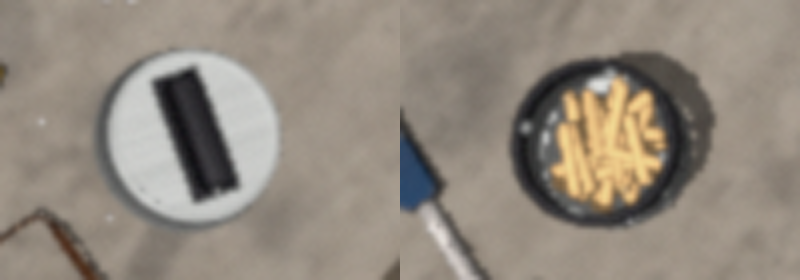

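The left half of the crop shows the bar running from (175,75) to (215,195), and the right half shows the mouth centred near (597,142). Heights check out: bar top 69 mm, rim 80 mm, bar 63.6×20.5 mm. The cap is at about (0.452, 0.035) with the bar at 19.4°, and the mouth at about (0.4225, 0.345). The tool's x axis is already at 19.9°.

```bash
python3 -m inch '[[[0.031,-0.036,0],0,1],[[0.031,-0.036,0],0,1],[[0.031,-0.036,0],0,1],[[0.031,-0.036,0],0,1],[[0.031,-0.036,0],0,1],[[0.031,-0.036,0],0,1],[[0.031,-0.036,0],0,1],[[0.031,-0.036,0],0,1],[[0.031,-0.036,0],0,1],[[0.031,-0.036,0],0,1]]'
python3 -m inch '[[[0.031,-0.036,0],0,1],[[0.031,-0.036,0],0,1],[[0.031,-0.036,0],0,1],[[0,0,0],0,1],[[0,0,0],0,1]]'
cat > w.py <<'E'
from h import *; import sys
np.set_printoptions(precision=4,suppress=True)
def state():
    s=manip.get_state(); M=R.from_rotvec(s['eef_rot']).as_matrix(); print('t',s['t'],'tcp',s['tool_pos'],'xang',np.degrees(np.arctan2(M[1,0],M[0,0])),'z',M[:,2],'F',s['force'],'M',s['ft_torque'],'w',s['grip_width'],s['grasp_force'],'q',s['joint_positions'])
    return s,M
def delta(t):
    s,M=state(); print('delta tool',M.T@(np.array(t)-s['tool_pos']))
E
python3 -c "
from w import *
delta([.452,.0348,.226]); snap('wrist','w1')
P,m=cloud('wrist','w1')
for lo,hi in((.060,.078),(.036,.046)):
  s=m&(P[...,2]>lo)&(P[...,2]<hi)&(np.hypot(P[...,0]-.452,P[...,1]-.035)<.06);q=P[s]
  print(len(q),np.median(q,0),cv2.minAreaRect((q[:,:2]*1000).astype(np.float32)),cv2.minEnclosingCircle((q[:,:2]*1000).astype(np.float32)))
"
```

```text
t: 1.1
tool_pos: [0.3817, -0.1421, 0.2267]
eef_rot: [3.094, 0.541, 0.0]
force: [1.6, -0.2, 0.1]
grip_width: 1.005
grasp_force: 0.0
t: 1.6
tool_pos: [0.4322, -0.0098, 0.2264]
eef_rot: [-3.093, -0.547, 0.001]
force: [0.1, -1.2, -0.4]
grip_width: 0.999
grasp_force: 0.0
t 1.6 tcp [ 0.4322 -0.0098  0.2264] xang 20.038707190329376 z [-0.0008  0.0001 -1.    ] F [ 0.0968 -1.19   -0.4257] M [-0.0442  0.0705 -0.0054] w 0.9992684206421139 0.0 q [ 0.2747  0.154  -0.4204  1.9858  0.0735  1.017  -1.4011]
delta tool [ 0.0338 -0.0352  0.0004]
1334 [0.4549 0.0339 0.0685] ((453.334228515625, 34.052886962890625), (62.93947982788086, 20.042449951171875), 18.501541137695312) ((453.3685302734375, 33.42041015625), 31.944095611572266)
5252 [0.4567 0.0331 0.0405] ((453.2846984863281, 34.02720642089844), (94.70919799804688, 95.90019226074219), 20.537738800048828) ((452.99993896484375, 33.866695404052734), 48.33736801147461)
```

View pics/w1.png

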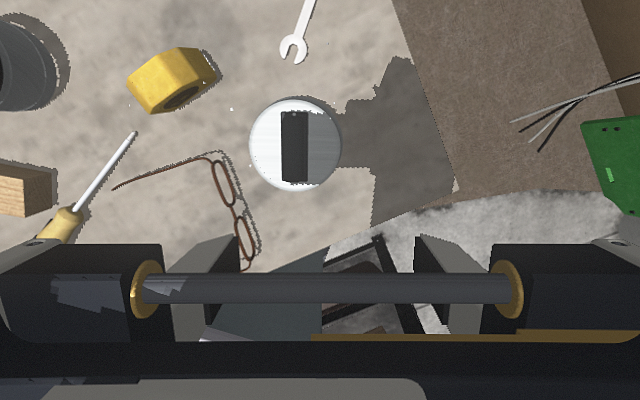

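The wrist view shows the cap clear at (295,145), with the bar upright in the picture and so aligned with the tool. The depth fit gives (0.453, 0.034), in agreement with the other cameras. I centre over it and go down.

```bash
python3 -m inch '[[[0.017,-0.017,0],0.015,1],[[0.0176,-0.0173,0],0,1],[[0,0,0.03],0,1],[[0,0,0.03],0,1],[[0,0,0.03],0,1],[[0,0,0.03],0,1],[[0,0,0.02],0,1],[[0,0,0.015],0,1],[[0,0,0.01],0,1],[[0,0,0],0,1]]'
python3 -c "
from w import *
delta([.453,.0343,.045]); snap('wrist','w2')"
```

```text
t: 2.65
tool_pos: [0.4527, 0.0317, 0.0608]
eef_rot: [3.098, 0.516, -0.004]
force: [0.6, 0.5, -0.1]
grip_width: 1.003
grasp_force: 0.0
t 2.65 tcp [0.4527 0.0317 0.0608] xang 18.90342438543628 z [-0.0022 -0.0009 -1.    ] F [ 0.6055  0.4672 -0.0893] M [-0.0215 -0.0404  0.0175] w 1.0033038001554522 0.0 q [ 0.113   0.4249 -0.3829  2.1344  0.2653  0.6292 -1.6962]
delta tool [ 0.0011 -0.0024  0.0158]
```

View pics/w2.png

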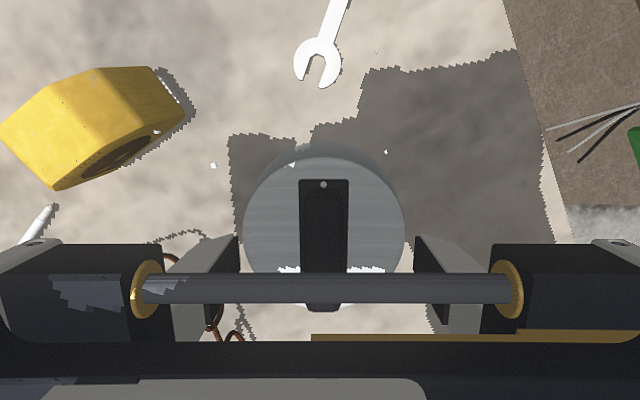

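The bar, at u≈323, sits midway between the fingers (237 and 415) and is aligned with them. I lower the last 15 mm and grip.

```bash
python3 -m inch '[[[0.001,-0.002,0.008],0,1],[[0,0,0.007],0,1],[[0,0,0],0,1],[[0,0,0],0,0],[[0,0,0],0,0],[[0,0,0],0,0],[[0,0,0],0,0],[[0,0,0],0,0],[[0,0,0],0,0],[[0,0,0],0,0]]'
python3 -c "
from w import *
state()"
```

```text
t: 3.7
tool_pos: [0.4539, 0.0353, 0.0468]
eef_rot: [3.098, 0.519, 0.0]
force: [0.2, -0.3, 0.2]
grip_width: 0.439
grasp_force: 0.0
t 3.7 tcp [0.4539 0.0353 0.0468] xang 19.005559066024535 z [ 0. -0. -1.] F [ 0.2241 -0.3138  0.2403] M [0.0485 0.0263 0.0055] w 0.4389133565107746 0.0 q [ 0.0941  0.4494 -0.3704  2.1445  0.2852  0.5934 -1.7198]
```

```bash
python3 -m inch '[[[0,0,0.001],0,0],[[0,0,0],0,0],[[0,0,0],0,0],[[0,0,0],0,0],[[0,0,0],0,0],[[0,0,0],0,0]]'
python3 -c "
from w import *
state()"
```

```text
t: 4.3
tool_pos: [0.4539, 0.0353, 0.0457]
eef_rot: [3.098, 0.519, -0.0]
force: [-0.0, -0.5, -1.5]
grip_width: 0.218
grasp_force: 30.0
t 4.3 tcp [0.4539 0.0353 0.0457] xang 19.002137422962768 z [-0.0001 -0.     -1.    ] F [-0.0115 -0.5275 -1.4995] M [-0.0905 -0.1146 -0.0541] w 0.21773139840040576 29.998603463172913 q [ 0.0932  0.4513 -0.3693  2.1454  0.2865  0.5909 -1.7211]
```

```bash
python3 -m inch '[[[0,0,-0.008],0,0],[[0,0,-0.02],0,0],[[0,0,-0.028],0,0],[[0,0,-0.028],0,0],[[0,0,-0.028],0,0],[[0,0,-0.02],0,0],[[0,0,-0.008],0,0],[[0,0,0],0,0],[[0,0,0],0,0]]'
python3 -c "
from w import *
delta([.4225,.345,.185])"
```

```text
t: 5.2
tool_pos: [0.4533, 0.0352, 0.1849]
eef_rot: [3.098, 0.519, -0.002]
force: [-0.5, 1.0, -3.7]
grip_width: 0.215
grasp_force: 30.0
t 5.2 tcp [0.4533 0.0352 0.1849] xang 19.006111619982423 z [-0.0012 -0.0003 -1.    ] F [-0.4731  0.9906 -3.7263] M [ 0.0164  0.0201 -0.0711] w 0.21530172507233633 29.99828964471817 q [ 0.1847  0.2441 -0.4506  1.9964  0.1316  0.9301 -1.5724]
delta tool [ 0.0718 -0.3029 -0.0001]
```

```bash
python3 -m inch '[[[0,-0.03,0],0,0],[[0,-0.038,0],0,0],[[0,-0.038,0],0,0],[[0,-0.038,0],0,0],[[0,-0.038,0],0,0],[[0,-0.038,0],0,0],[[0,-0.038,0],0,0],[[0,-0.03,0],0,0],[[0,-0.015,0],0,0],[[0,0,0],0,0]]'
python3 -m inch '[[[0,0,0],0,0],[[0,0,0],0,0]]'
python3 -c "
from w import *
delta([.4225,.345,.185]); snap('wrist','w3');snap('top','t3');snap('scene','s3')
for n,f in(('wrist','w3'),('top','t3'),('scene','s3')):
  P,m=cloud(n,f)
  s=m&(P[...,2]>.074)&(P[...,2]<.086)&(np.hypot(P[...,0]-.4225,P[...,1]-.345)<.05);q=P[s]
  if len(q)>20: print(n,len(q),np.median(q,0),cv2.minAreaRect((q[:,:2]*1000).astype(np.float32)),cv2.minEnclosingCircle((q[:,:2]*1000).astype(np.float32)))
"
```

```text
t: 6.2
tool_pos: [0.3533, 0.3238, 0.1845]
eef_rot: [-3.097, -0.525, 0.004]
force: [1.1, -1.0, -2.0]
grip_width: 0.211
grasp_force: 30.0
t: 6.4
tool_pos: [0.3555, 0.3203, 0.1849]
eef_rot: [3.097, 0.516, -0.002]
force: [0.6, 0.1, -3.7]
grip_width: 0.218
grasp_force: 30.0
t 6.4 tcp [0.3555 0.3203 0.1849] xang 18.92246768868682 z [-0.0009 -0.0016 -1.    ] F [ 0.5753  0.0842 -3.7023] M [ 0.0078  0.0241 -0.0309] w 0.21841209945720885 29.998177886009216 q [-0.3608  0.3073 -0.5983  1.9359  0.2095  0.9616 -2.299 ]
delta tool [ 0.0714 -0.0016 -0.0002]
wrist 2568 [0.4374 0.3568 0.0791] ((427.6370544433594, 347.0970458984375), (77.47492218017578, 88.35213470458984), 19.540525436401367) ((422.75885009765625, 345.3006286621094), 44.291748046875)
top 210 [0.4495 0.338  0.0796] ((442.4364013671875, 340.73419189453125), (87.79114532470703, 45.71651840209961), 77.22090911865234) ((425.29644775390625, 344.62176513671875), 43.977725982666016)
scene 405 [0.4323 0.3606 0.0798] ((427.0393981933594, 349.4939880371094), (76.10610961914062, 88.84980773925781), 46.832462310791016) ((422.6676330566406, 345.57830810546875), 45.03202438354492)
```

View pics/w3.png

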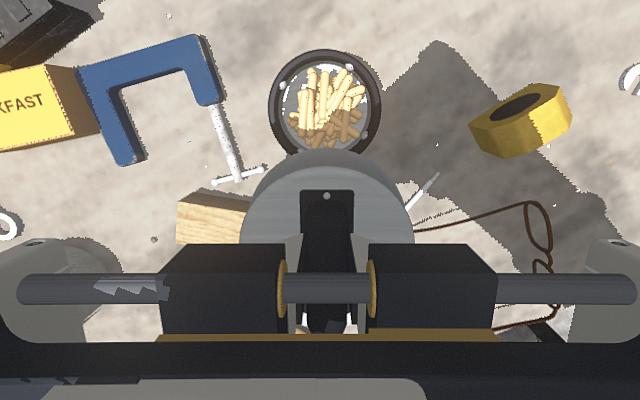

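The wrist picture shows the held cap at (328,200), level, with the canister mouth at (325,103) ahead of it and clear of other things. I need the cap's offset relative to the TCP.

```bash
cat > fit.py <<'E'
from w import *
from scipy.optimize import least_squares
def edge(q,c0,r0):
    # outer boundary points per angle bin -> circle of known radius
    a=np.arctan2(q[:,1]-c0[1],q[:,0]-c0[0]); rr=np.hypot(q[:,0]-c0[0],q[:,1]-c0[1]); b=((a+np.pi)/(2*np.pi)*72).astype(int)
    E=[q[b==k][np.argmax(rr[b==k])] for k in range(72) if (b==k).any() and rr[b==k].max()>.85*r0]
    E=np.array(E); s=least_squares(lambda p:np.hypot(E[:,0]-p[0],E[:,1]-p[1])-p[2],[*c0[:2],r0],loss='soft_l1',f_scale=.001)
    return len(E),s.x
def run(tag,c0,lo,hi,r0):
    for n,f in(('wrist','w'+tag),('top','t'+tag),('scene','s'+tag)):
        P,m=cloud(n,f); s=m&(P[...,2]>lo)&(P[...,2]<hi)&(np.hypot(P[...,0]-c0[0],P[...,1]-c0[1])<r0*1.06); q=P[s]
        if len(q)<40: print(n,len(q)); continue
        A=np.c_[q[:,:2]-c0[:2],np.ones(len(q))]; pl=np.linalg.lstsq(A,q[:,2],rcond=None)[0]
        print(n,len(q),'med z',np.median(q[:,2]),'tilt',pl[:2],'circle',edge(q,c0,r0))
E
python3 -c "
from fit import *
print('cap');run('3',(.3555,.3203),.174,.188,.0485)
print('bar');run('3',(.3555,.3203),.200,.216,.03)
print('rim');run('3',(.4227,.345),.075,.085,.044)"
```

```text
cap
wrist 9013 med z 0.1797543734623743 tilt [-0.0081 -0.0045] circle (39, array([0.3544, 0.3202, 0.0481]))
top 136 med z 0.1806814160736968 tilt [-0.0603  0.0976] circle (12, array([0.3586, 0.3103, 0.0376]))
scene 104 med z 0.18047657489374525 tilt [ 0.0186 -0.0712] circle (24, array([0.3543, 0.3207, 0.0479]))
bar
wrist 4528 med z 0.20784267558756914 tilt [-0.02   -0.0077] circle (19, array([0.3551, 0.3201, 0.0309]))
top 0
scene 0
rim
wrist 2527 med z 0.07907409851361658 tilt [0.0034 0.0012] circle (60, array([0.4229, 0.3454, 0.0439]))
top 204 med z 0.07970220811848688 tilt [ 0.0142 -0.0025] circle (38, array([0.4215, 0.3453, 0.0438]))
scene 388 med z 0.07990565975616643 tilt [ 0.0019 -0.0001] circle (57, array([0.4226, 0.3455, 0.0437]))
```

```bash
python3 -m inch '[[[0.015,-0.0006,0],0,0],[[0.025,-0.0005,0],0,0],[[0.02,-0.0005,0],0,0],[[0.013,0,0],0,0],[[0,0,0.01],0,0],[[0,0,0.015],0,0],[[0,0,0.005],0,0],[[0,0,0],0,0],[[0,0,0],0,0],[[0,0,0],0,0]]'
python3 -c "
from fit import *
delta([.4240,.3455,.155])
for n,f in(('wrist','w4'),('top','t4'),('scene','s4')): snap(n,f)
print('cap');run('4',(.4230,.3455),.144,.158,.0485)
print('rim');run('4',(.4227,.345),.075,.085,.044)"
```

```text
t: 7.55
tool_pos: [0.4238, 0.3474, 0.1563]
eef_rot: [-3.098, -0.519, -0.001]
force: [1.1, -0.0, -2.5]
grip_width: 0.218
grasp_force: 30.0
t 7.55 tcp [0.4238 0.3474 0.1563] xang 19.014553742883905 z [ 0.0008  0.0006 -1.    ] F [ 1.0622 -0.0053 -2.5203] M [-0.0125  0.0043 -0.0465] w 0.21790125913008743 29.99838262796402 q [-0.3775  0.4429 -0.5518  1.8165  0.2784  0.9588 -2.2864]
delta tool [-0.0004  0.0018  0.0013]
cap
wrist 9013 med z 0.15114120381180288 tilt [-0.0091 -0.0035] circle (38, array([0.4226, 0.3473, 0.0481]))
top 0
scene 314 med z 0.15246721589466017 tilt [-0.0365 -0.0576] circle (29, array([0.4222, 0.3471, 0.0478]))
rim
wrist 0
top 0
scene 138 med z 0.07990029084488848 tilt [-0.0257  0.0259] circle (26, array([0.4226, 0.3457, 0.0436]))
```

```bash
python3 -m inch '[[[0,0,0],0,0],[[0,0,0],0,0]]'; python3 -c "
from w import *
delta([.4240,.3455,.155])"
```

```text
t: 7.9
tool_pos: [0.4238, 0.3472, 0.1559]
eef_rot: [-3.098, -0.519, -0.0]
force: [-0.3, -0.0, -2.4]
grip_width: 0.214
grasp_force: 30.0
t 7.9 tcp [0.4238 0.3472 0.1559] xang 19.00508790263589 z [ 0.0002  0.0001 -1.    ] F [-0.2623 -0.0492 -2.3897] M [-0.0361  0.0083  0.0084] w 0.2135808760344399 29.998285174369812 q [-0.3775  0.4436 -0.5515  1.8168  0.2785  0.9586 -2.2865]
delta tool [-0.0003  0.0016  0.0009]
```

```bash
python3 -m inch '[[[-0.0003,0.0016,0],0,0],[[0,0,0.008],0,0],[[0,0,0.008],0,0],[[0,0,0.008],0,0],[[0,0,0.005],0,0],[[0,0,0],0,0],[[0,0,0],0,0],[[0,0,0],0,0]]'; python3 -c "
from w import *
delta([.4240,.3455,.1047])"
```

```text
t: 8.7
tool_pos: [0.4241, 0.3458, 0.127]
eef_rot: [-3.098, -0.519, -0.001]
force: [-0.5, 0.4, -3.1]
grip_width: 0.218
grasp_force: 30.0
t 8.7 tcp [0.4241 0.3458 0.127 ] xang 19.010632728530872 z [ 0.0004  0.0004 -1.    ] F [-0.4809  0.3808 -3.0517] M [ 0.0349 -0.0545 -0.01  ] w 0.21836755503297822 29.998227953910828 q [-0.3877  0.476  -0.5378  1.8497  0.3049  0.8978 -2.3078]
delta tool [-0.0002  0.0002  0.0223]
```

```bash
python3 -m inch '[[[0,0,0.003],0,0],[[0,0,0.003],0,0],[[0,0,0.003],0,0],[[0,0,0.002],0,0],[[0,0,0],0,0],[[0,0,0],0,0]]'; python3 -c "
from w import *
state()"; python3 -m inch '[[[0,0,0.002],0,0],[[0,0,0.002],0,0],[[0,0,0],0,0]]'; python3 -c "
from w import *
state()"
```

```text
t: 9.3
tool_pos: [0.4239, 0.3455, 0.1157]
eef_rot: [3.098, 0.519, -0.0]
force: [0.5, 0.2, -2.5]
grip_width: 0.215
grasp_force: 30.0
t 9.3 tcp [0.4239 0.3455 0.1157] xang 19.00769036070719 z [-0.0001 -0.0001 -1.    ] F [ 0.548   0.1954 -2.541 ] M [ 0.038  -0.0156  0.0426] w 0.21518908492121838 29.99829411506653 q [-0.3932  0.4896 -0.5315  1.8611  0.3157  0.8751 -2.3174]
t: 9.6
tool_pos: [0.4242, 0.3458, 0.1118]
eef_rot: [-3.098, -0.519, -0.001]
force: [0.3, 0.0, 0.1]
grip_width: 0.213
grasp_force: 30.0
t 9.6 tcp [0.4242 0.3458 0.1118] xang 19.00388198878268 z [ 0.0005  0.0005 -1.    ] F [0.3067 0.0407 0.1176] M [ 0.1463 -0.0786 -0.0926] w 0.21332580849326707 29.999236464500427 q [-0.3953  0.4944 -0.5292  1.8647  0.3199  0.8664 -2.321 ]
```

```bash
for i in 1 2 3; do :; done; python3 -m inch '[[[0,0,0.002],0,0],[[0,0,0.001],0,0],[[0,0,0],0,0]]';  python3 -m inch '[[[0,0,0.001],0,0],[[0,0,0.001],0,0],[[0,0,0],0,0]]'; python3 -m inch '[[[0,0,0.001],0,0],[[0,0,0.001],0,0],[[0,0,0],0,0]]'; python3 -c "
from w import *
state()"
```

```text
t: 9.9
tool_pos: [0.4237, 0.3452, 0.1083]
eef_rot: [3.098, 0.519, -0.001]
force: [0.8, 0.9, -2.9]
grip_width: 0.216
grasp_force: 30.0
t: 10.2
tool_pos: [0.4236, 0.3451, 0.1062]
eef_rot: [3.098, 0.519, -0.002]
force: [0.4, 0.4, -4.3]
grip_width: 0.217
grasp_force: 30.0
t: 10.5
tool_pos: [0.424, 0.3455, 0.1046]
eef_rot: [3.098, 0.519, -0.0]
force: [-0.5, 0.5, -2.7]
grip_width: 0.217
grasp_force: 30.0
t 10.5 tcp [0.424  0.3455 0.1046] xang 19.00370574054239 z [-0. -0. -1.] F [-0.4688  0.5139 -2.7235] M [-0.0212 -0.0238  0.0051] w 0.2167695004046171 29.998413920402527 q [-0.399   0.5033 -0.5249  1.8717  0.3268  0.8523 -2.3271]
```

```bash
python3 -m inch '[[[0,0,0.001],0,0],[[0,0,0],0,0]]';  python3 -m inch '[[[0,0,0.001],0,0],[[0,0,0],0,0]]'; python3 -m inch '[[[0,0,0.001],0,0],[[0,0,0],0,0]]'; python3 -c "
from w import *
state()"
```

```text
t: 10.7
tool_pos: [0.4241, 0.3456, 0.1039]
eef_rot: [-3.098, -0.519, -0.001]
force: [0.3, 0.4, 0.3]
grip_width: 0.217
grasp_force: 30.0
t: 10.9
tool_pos: [0.4242, 0.3457, 0.1039]
eef_rot: [3.098, 0.518, 0.002]
force: [-2.6, -2.8, 12.2]
grip_width: 0.212
grasp_force: 30.0
t: 11.1
tool_pos: [0.4242, 0.3457, 0.1039]
eef_rot: [3.098, 0.518, 0.003]
force: [-4.6, -6.7, 23.5]
grip_width: 0.215
grasp_force: 30.0
t 11.1 tcp [0.4242 0.3457 0.1039] xang 18.995600139896023 z [ 0.0018  0.     -1.    ] F [-4.5779 -6.7155 23.4745] M [-1.4737  1.401  -0.0202] w 0.21461290490549792 30.003030002117157 q [-0.4004  0.5038 -0.524   1.873   0.3293  0.8496 -2.3298]
```

Hard stop at cap height 58 to 59 mm with about 25 N of push, so the lid is home. I ease off and lift slowly.

```bash
python3 -m inch '[[[0,0,-0.001],0,0],[[0,0,-0.001],0,0],[[0,0,-0.001],0,0],[[0,0,0],0,0]]'; python3 -m inch '[[[0,0,-0.001],0,0],[[0,0,-0.001],0,0],[[0,0,-0.001],0,0],[[0,0,0],0,0]]'; python3 -m inch '[[[0,0,-0.001],0,0],[[0,0,-0.001],0,0],[[0,0,-0.002],0,0],[[0,0,-0.002],0,0],[[0,0,0],0,0],[[0,0,0],0,0]]'; python3 -c "
from w import *
state()"
```

```text
t: 11.5
tool_pos: [0.424, 0.3455, 0.1045]
eef_rot: [3.098, 0.519, -0.0]
force: [0.7, -0.9, -1.3]
grip_width: 0.212
grasp_force: 30.0
t: 11.9
tool_pos: [0.4239, 0.3454, 0.1077]
eef_rot: [3.098, 0.519, -0.0]
force: [0.5, 0.1, -2.8]
grip_width: 0.214
grasp_force: 30.0
t: 12.5
tool_pos: [0.424, 0.3456, 0.1138]
eef_rot: [-3.098, -0.519, -0.0]
force: [-0.6, 0.0, -2.1]
grip_width: 0.216
grasp_force: 30.0
t 12.5 tcp [0.424  0.3456 0.1138] xang 19.006882662150105 z [ 0.0002  0.0001 -1.    ] F [-0.5548  0.0086 -2.0508] M [-0.0273 -0.0224  0.0426] w 0.21586878329309697 29.998538196086884 q [-0.3942  0.4918 -0.5304  1.863   0.3178  0.8709 -2.3191]
```

```bash
python3 -m inch '[[[0,0,-0.006],0,0],[[0,0,-0.012],0,0],[[0,0,-0.018],0,0],[[0,0,-0.02],0,0],[[0,0,-0.018],0,0],[[0,0,-0.012],0,0],[[0,0,-0.004],0,0],[[0,0,0],0,0],[[0,0,0],0,0],[[0,0,0],0,0]]'; python3 -c "
from fit import *
state()
for n,f in(('wrist','w5'),('top','t5'),('scene','s5')): snap(n,f)
for i in range(4): s=manip.capture('scene'); print(manip.get_state()['force'])
P,m=cloud('scene','s5'); v,u=np.mgrid[:400,:640]
s=m&(np.hypot(P[...,0]-.4227,P[...,1]-.345)<.046)&(P[...,2]<.13); q=P[s]; print(np.histogram(q[:,2],bins=np.arange(.06,.13,.003)))
im=np.load('pics/s5.npz')['p']; cv2.imwrite('pics/c5.png',cv2.resize(im[180:320,235:395],None,fx=4,fy=4,interpolation=2))"
```

```text
t: 13.5
tool_pos: [0.4236, 0.3451, 0.2028]
eef_rot: [3.098, 0.519, -0.002]
force: [-0.9, -0.1, -1.7]
grip_width: 0.217
grasp_force: 30.0
t 13.5 tcp [0.4236 0.3451 0.2028] xang 19.005937751151734 z [-0.0012 -0.0011 -1.    ] F [-0.8674 -0.1105 -1.6979] M [ 0.049   0.0087 -0.0442] w 0.21656849714276694 29.998435378074646 q [-0.3568  0.3936 -0.569   1.7611  0.239   1.058  -2.2487]
[-0.6937 -0.1179 -1.418 ]
[ 0.8409  0.2988 -1.8521]
[-0.4352  0.1523 -2.0681]
[ 0.3989  0.2056 -1.4446]
(array([ 21,  25,  26,  33,  28,  35, 103, 443, 125,   0,   0,   0,   0,
         0,   0,   0,   0,   0,   0,   0,   0,   0,   0]), array([0.06 , 0.063, 0.066, 0.069, 0.072, 0.075, 0.078, 0.081, 0.084,
       0.087, 0.09 , 0.093, 0.096, 0.099, 0.102, 0.105, 0.108, 0.111,
       0.114, 0.117, 0.12 , 0.123, 0.126, 0.129]))
```

View pics/c5.png

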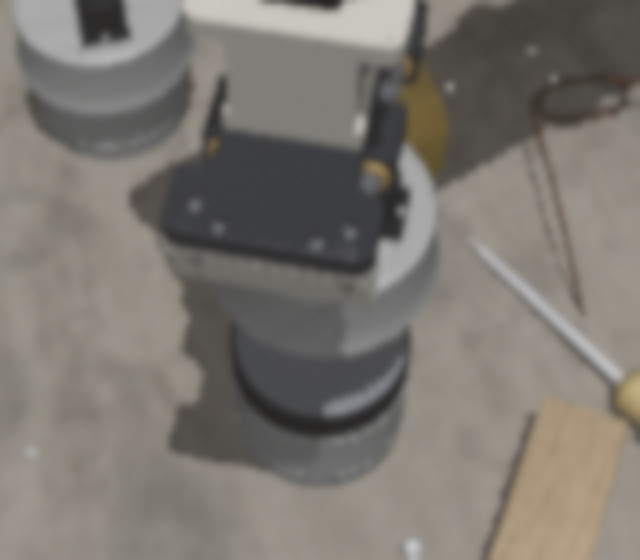

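The crop shows the held cap at (340,290) above the canister, and the inner lid's grey disc in the mouth at (325,375), with no dowels visible. I check the flange's height and levelness, and whether the canister and the other things stayed put.

```bash
python3 -c "
from fit import *
for f in ('t5','s5'):
  n={'t':'top','s':'scene'}[f[0]]
  P,m=cloud(n,f); s=m&(np.hypot(P[...,0]-.4227,P[...,1]-.345)<.040)&(P[...,2]<.09)&(P[...,2]>.078); q=P[s]; print(n,len(q))
  if len(q)>20:
    pl=np.linalg.lstsq(np.c_[q[:,0]-.4227,q[:,1]-.345,np.ones(len(q))],q[:,2],rcond=None)[0]; print(pl, np.median(q[:,2]))
print('can');run('5',(.4227,.345),.076,.081,.044);print('lid');run('5',(.4227,.345),.0815,.088,.042)
print('closed');run('5',(.634,.2312),.092,.104,.0485)
for f in '15': print(f); run(f,(.4695,.171),.055,.07,.036) if f=='5' else None
delta([.4240,.3455,.2047])"
```

```text
top 0
scene 485
[-0.005   0.0092  0.0828] 0.0830693673853139
can
wrist 112 med z 0.07868791625077931 tilt [-0.0961 -0.0532] circle (12, array([0.4248, 0.3462, 0.0423]))
top 0
scene 130 med z 0.07982646579708669 tilt [ 0.0146 -0.0182] circle (40, array([0.4225, 0.3458, 0.0434]))
lid
wrist 0
top 0
scene 532 med z 0.08317463767872801 tilt [0.0001 0.003 ] circle (39, array([0.4227, 0.3452, 0.0415]))
closed
wrist 4944 med z 0.09880291581012271 tilt [0.0398 0.0052] circle (29, array([0.6343, 0.2322, 0.0486]))
top 1182 med z 0.09957097055293124 tilt [0.003  0.0002] circle (72, array([0.6332, 0.2315, 0.0478]))
scene 929 med z 0.10005232181768842 tilt [ 0.0168 -0.0143] circle (67, array([0.6342, 0.2324, 0.0476]))
1
5
wrist 1974 med z 0.06395401499616973 tilt [-0.0039 -0.0583] circle (3, array([0.4582, 0.1991, 0.0019]))
top 382 med z 0.06453785908542758 tilt [0.0208 0.0005] circle (5, array([0.4716, 0.1744, 0.0305]))Traceback (most recent call last):
  File "<string>", line 10, in <module>
    for f in '15': print(f); run(f,(.4695,.171),.055,.07,.036) if f=='5' else None
                      
[... 574 characters left out ...]
ctorFunction(
        fun_wrapped,
    ...<6 lines>...
        workers=workers
    )
    self._update_fun()
    ~~~~~~~~~~~~~~~~^^
    self.f = self.fun_wrapped(xp_copy(self.x))
             ~~~~~~~~~~~~~~~~^^^^^^^^^^^^^^^^^
    return np.atleast_1d(self.fun(x))
                         ~~~~~~~~^^^
    return self.f(x, *self.args, **self.kwargs)
           ~~~~~~^^^^^^^^^^^^^^^^^^^^^^^^^^^^^^
  File "fit.py", line 7, in <lambda>
    E=np.array(E); s=least_squares(lambda p:np.hypot(E[:,0]-p[0],E[:,1]-p[1])-p[2],[*c0[:2],r0],loss='soft_l1',f_scale=.001)
                                                     ~^^^^^
IndexError: too many indices for array: array is 1-dimensional, but 2 were indexed
```

The lid's flange is level at z = 83 mm (rim 80 + flange 3), so it is fully home. The canister and its neighbours have not moved, and the cap is about 99 mm above its seat.

```bash
python3 -m inch '[[[0,0,-0.001],0,0],[[0,0,0],0,0],[[0,0,0],0,0]]'; python3 -c "
from workcell import manip
print(manip.sign_off())"
```

```text
t: 14.15
tool_pos: [0.424, 0.3455, 0.2048]
eef_rot: [-3.098, -0.519, -0.0]
force: [0.1, 0.1, -2.1]
grip_width: 0.216
grasp_force: 30.0
the job is handed in; nothing more can be done
None
```

I handed the job in at 14.2 s: the inner lid is seated level and fully home in the canister, and the gripper is holding the cap alone, upright, about 10 cm above where it sat.

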